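# Hang the clay pattern wheel on the snap arm

### The arm

A 6-joint arm with a two-finger parallel gripper is mounted at the origin on the work surface. World frame = base frame: x ahead of the robot, y to its left, z up, the work surface at z = 0. Lengths are in m, angles in rad, forces in N, time in s.
With the tool pointing down it reaches from about 0.35 to 0.775 m from the base axis. Payload 5.5 kg.
Tool frame: the origin (TCP) lies at the very end of the fingers, on their centre line; the grasp point (between the pads) lies 19 mm behind it (env.grip_point_offset is the distance from the TCP to the grasp point, in m); z points along the fingers, y is the line along which they close (so a half turn about z gives the same grasp; the last joint's range is limited). The gripper opens to 85 mm and grips with 20 to 120 N. Pads are 22 mm wide; open, the fingers measure 114 mm over their backs; the gripper's body (76 mm by 85 mm) begins 54 mm behind the grasp point. The pads swing forward as they close: fully open they stand 13 mm farther back than shut.
Start: joints at [-1.267, 0.313, 0.046, 1.304, 0, 1.431], TCP at [0.247, -0.519, 0.231] pointing down, gripper open.
Joint ranges: [-2.76, 2.76], [-0.86, 1.69], [-1.03, 1.26], [-2.2, 2.34], [-1.47, 1.5], [-3.14, 3.14]. Speed limits (rad/s): [2.57, 2.57, 3.14, 3.14, 3.14, 3.14].

### API

Orientations are given as a unit quaternion [w, x, y, z].
In Python, from workcell import sensors, imaging, workorder, env gives the robot as it stands.
- The arm moves only by the shell command python3 -m handwheel 'ROWS' [FORCE]. ROWS is JSON, a list of rows, each a list of 5 numbers: the shift along the tool's x, y, z in mm, then the turn about the tool's z in rad, then the opening, from 0 (shut) to 1 (fully open). A call has 1 to 8 rows; each row is the pose to reach, as a shift and turn from the pose commanded when the call began, along the tool's axes at that moment; what a row does not reach only later rows make up. A row lasts 1/10 s, in which the tool goes at most 50 mm and 8.59 degrees, less where a joint would pass 70% of its speed; a pose out of reach is approached as far as the arm can. A call with a gripper value outside its range is refused whole. The fingers move at their own pace and stop on an object; FORCE is the grip in N (left out, the last holds). Time passes only in rows, so rows that repeat a pose let the fingers close. It gives the time, the measured TCP pose, the force, the opening and the grip force at its end, in the units of the state.
- sensors.get_state(): the state, without advancing time (a new reading comes with each control period).
- imaging.read_camera(name): name is "scene" or "top" or "wrist"; returns a dict with "color" (400x640x3 uint8, blue, green, red), "z_map" (400x640 float32, m along the optical axis (not along the pixel's ray), 0 where there is no reading), "fx", "fy", "cx", "cy" (pixels), "xyz" and "rotation" of the camera in the world. Camera axes: x right, y down, z forward; pixel columns grow to the right and rows downward; lengths in m; the calibration is good to about 2 mm. The wrist camera is an equidistant fisheye: a pixel r from the principal point sees the ray r / f radians off the axis. A picture is of the moment at which its call begins.
- workorder.hand_in(): hands the job in; it is judged then, once.
The state is a dict: "clock": time; "joint_pos": joint angles; "qvel": joint speeds; "tau": joint torques, N m; "tcp_pos": TCP position; "orientation": TCP orientation; "wrist_force": force on the tool from outside, world axes, zero at the start; "ft_torque": the same for the moment, N m; "finger_gap": finger opening in m; "grip_force": force on a finger pad.
Only numpy, scipy, OpenCV 4.12 (cv2) and the standard library are available. Lean on these libraries where they do the work, as an engineer would, in place of code of your own. Each camera call takes 0.05 s, during which the arm holds its last target. There are 200 camera calls.

### The job

Tidy the pink clay pattern wheel away: slide it onto the slanted arm of the wooden tool stand and press it home gently against the sprung yellow disc until the red catch has snapped out in front of it, then let go. Never push harder than about 20 N on the stand, and leave the teal wheel, the highlighter, the clay figure and the tumbler where they are.

Things in the scene. Friction and masses are not known exactly. Their poses are not given: they have to be found in the camera images.
- pink_wheel: The wheel to hang: a bright pink plastic ring with white dots, 62 mm outside diameter, 20 mm thick, with a plain through bore of 29 mm diameter; 85 to 170 g. It lies flat on the table at the start. Origin: centre of the underside, z along the ring's axis (up at the start). Both faces are alike; either may go on first.
- pink_wheel_mid (a point): Centre of the pink wheel (in the middle of the bore, 10 mm from either face).
- teal_wheel: A wheel of the same shape and size, teal with yellow dots, lying flat on the table. Bystander. Origin: centre of the underside.
- stand: Wooden tool stand fixed to the table: base plate 150 x 120 x 18 mm, post 30 x 50 mm, 125 mm high, at its rear (+x) edge. The slanted arm leans from the post over the base, to the stand's -x and upwards. Never press on the stand, its arm, disc or catch with more than 20 N in all (side loads count too). Origin: on the table, 15 mm to -x of the base plate's centre; z up.
- peg: Steel socket collar (36 mm diameter, with a brass thumbscrew on its +y side) fixed in the stand, in which the round steel arm (25 mm diameter, 50 degrees above level) is clamped. Origin: on the arm's axis at its root in the post; z along the axis to the free tip, x square to it on its upper side, y level. The arm is drawn out by c = 0 to 24 mm; c differs each time and is NOT reported: find it by feel.
- catch (a joint): Red spring catch on the arm's upper (+x) side: 0 m = fully out (6 mm proud), grows as pressed in, to 0.0068. Square rear face 56.5+c mm from the root, then a ramp falling to the arm at 69+c mm: a wheel slid on from the tip presses it in 2 mm or more (some newtons). It snaps out once the wheel has pressed the disc in by about 2 mm; the disc then holds the wheel against it, its centre at 46.5+c mm.
- highlighter: Pink and red highlighter pen lying on the table, about 120 x 19 x 16 mm. Bystander. Origin: on the table under its middle.
- figure: Small modelled clay figure, lilac and blue, about 105 mm tall on a foot of 52 mm diameter. Bystander. Origin: centre of the foot.
- tumbler: Dark blue drinking tumbler with a grey lid, 88 mm diameter, 183 mm tall plus a straw. Bystander. Origin: centre of the underside.
- peg_root (a point): The arm's root, on its axis (same point as the origin of peg). From here along the arm: black collar, 38 mm diameter, 15+c to 29+c mm; sprung yellow disc, 48 mm diameter, front face at 38+c mm when free, gives way at most 3.5 mm (1.5 N at first, about 10 N when it bottoms, then rigid); red catch; tip at 80+c mm, its last 8 mm tapering to 14 mm diameter.
Not all that is in view belongs to the job. Several things have the shape of the stand; the one meant has the colours described above.

How it is judged:
By the outcome, as a careful person would: the job done as asked, in the order asked, and still so for the second after the job is handed in, with the robot touching nothing.
It also fails if it takes over 54 s, if anything falls off the work surface, if the arm or the gripper's body presses on something with over 40 N, if the wrist force passes 120 N, or if a joint passes its speed limit or range.

## Working session

There is one attempt and no reset: what is moved stays moved. The work goes in short steps, Python scripts to look and compute and a shell command to move; the robot and the scene stay as the last step left them, time stands still between calls to the robot, and variables do not carry over. Pictures are saved under pics/ and viewed, at most 10 in all, crops included, and the job is handed in when it is done.

```bash
ls; mkdir -p pics
cat > h.py <<'E'
import numpy as np, cv2
from workcell import sensors, imaging, workorder, env
from scipy.spatial.transform import Rotation as R
def snap(n,save=None):
    c=imaging.read_camera(n)
    if save: cv2.imwrite('pics/'+save,c['color'])
    return c
def Rm(c):
    r=np.array(c['rotation'],float)
    return r if r.shape==(3,3) else R.from_quat(r[[1,2,3,0]]).as_matrix()
def pts(c):
    v,u=np.mgrid[:400,:640]; z=c['z_map']
    p=np.stack([(u-c['cx'])/c['fx']*z,(v-c['cy'])/c['fy']*z,z],-1)
    return p@Rm(c).T+np.array(c['xyz'])
def st():
    s=sensors.get_state(); q=np.array(s['orientation']); 
    return s, np.array(s['tcp_pos']), R.from_quat(q[[1,2,3,0]]).as_matrix()
E
python3 - <<'E'
from h import *
import pickle
a=snap('scene','scene0.png');b=snap('top','top0.png')
pickle.dump((a,b),open('c0.pkl','wb'))
cv2.imwrite('pics/both.png',cv2.resize(np.vstack([a['color'],b['color']]),(480,600)))
for c in (a,b): print(c['xyz'],c['rotation'],c['fx'],c['cx'],c['cy'])
s,p,r=st();print(s);print(r)
E
```

```text
pics
[ 1.03478853 -0.68086026  0.85223374] [-0.35730842  0.8792519   0.29211347 -0.11796827] 474.3471794151451 322.2325968344034 199.84583838433065
[ 0.45685061 -0.08919826  1.01575217] [-0.05143923  0.70677363 -0.70427917  0.04261333] 459.91094194710445 320.0805878736291 196.59886618915561
{'clock': 0.1, 'joint_pos': array([-1.26662735e+00,  3.13936447e-01,  4.50847548e-02,  1.30361531e+00,
        2.75615057e-05,  1.43117460e+00]), 'qvel': array([-0.00028474, -0.00130169,  0.00264793, -0.00039853,  0.00092129,
        0.00082304]), 'tau': array([ 1.29622498e-03, -4.81729209e+01,  2.99241811e+01,  1.27795176e-02,
       -1.69966524e-04,  1.06465509e-05]), 'tcp_pos': array([ 0.24673257, -0.51885849,  0.23048851]), 'orientation': array([-8.33642653e-04,  9.75481737e-01,  2.20078810e-01, -5.49144575e-05]), 'wrist_force': array([ 1.63707706,  0.76449144, -0.88198691]), 'ft_torque': array([ 0.03679177, -0.02092806, -0.03685204]), 'grip_force': 0.0, 'finger_gap': 0.08529872430023858}
[[ 9.03130629e-01  4.29365628e-01 -4.74070267e-04]
 [ 4.29365811e-01 -9.03129245e-01  1.60223535e-03]
 [ 2.59798066e-04 -1.65057738e-03 -9.99998604e-01]]
```

View pics/top0.png

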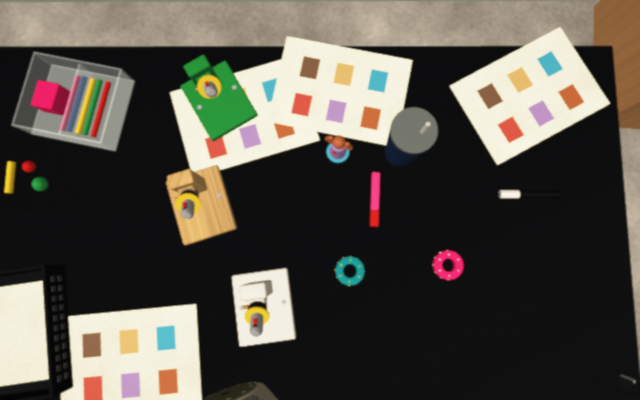

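View pics/scene0.png

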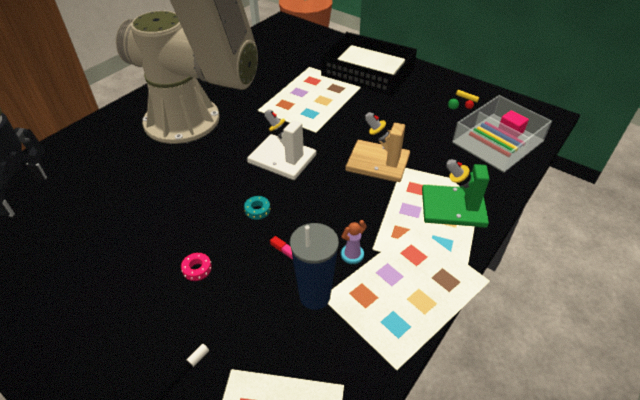

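Top view: pink wheel at (448,265), teal at (350,270), and the wooden stand at (200,205) with its yellow disc near (188,205). A green lookalike stand is at (215,95). In the scene view the wooden stand is at (380,150) and the pink wheel at (196,266). The tool stays vertical, so I'll have to tilt the wheel within the grip. Measuring next.

```bash
python3 - <<'E'
from h import *
import pickle
a,b=pickle.load(open('c0.pkl','rb'))
for nm,c in (('scene',a),('top',b)):
    P=pts(c); hsv=cv2.cvtColor(c['color'],cv2.COLOR_BGR2HSV); H,S,V=[hsv[...,i].astype(int) for i in range(3)]
    ok=c['z_map']>0
    print('==',nm)
    m=ok&(((H>160))&(S>150)&(V>150))
    n,l,stt,cen=cv2.connectedComponentsWithStats(m.astype(np.uint8))
    for i in range(1,n):
        if stt[i,4]>100:
            q=P[l==i]; print('pink',cen[i].round(),stt[i,4],q.min(0).round(3),q.max(0).round(3),((q.min(0)+q.max(0))/2).round(4),np.median(q[:,2]).round(4))
    # wood
    m=ok&(H>8)&(H<25)&(S>60)&(V>90)&(P[...,2]>0.010)&(P[...,2]<0.026)
    box=(slice(120,200),slice(330,430)) if nm=='scene' else (slice(150,260),slice(150,250))
    mm=np.zeros_like(m); mm[box]=m[box]; q=P[mm]
    r=cv2.minAreaRect((q[:,:2]*1000).astype(np.float32)); print('base',len(q),r,q[:,2].mean(),cv2.boxPoints(r).round(1).tolist())
    m=ok&(P[...,2]>0.11); mm=np.zeros_like(m); mm[box]=m[box]
    q=P[ok&(H>8)&(H<25)&(S>60)&(P[...,2]>.115)&mm]; print('posttop',len(q),q.min(0),q.max(0))
    m=ok&(H>=23)&(H<35)&(S>120)&(V>100)
    n,l,stt,cen=cv2.connectedComponentsWithStats(m.astype(np.uint8))
    for i in range(1,n):
        if stt[i,4]>40:
            q=P[l==i]; print('yellow',cen[i].round(),stt[i,4],q.mean(0).round(4),q.min(0).round(3),q.max(0).round(3))
    m=ok&(H>45)&(H<80)&(S>120)&(V>50)
    n,l,stt,cen=cv2.connectedComponentsWithStats(m.astype(np.uint8))
    for i in range(1,n):
        if stt[i,4]>200:
            q=P[l==i]; print('green',cen[i].round(),stt[i,4],q.min(0).round(3),q.max(0).round(3)); t=q[q[:,2]>q[:,2].max()-.008]; print(' top',t.min(0).round(3),t.max(0).round(3), t.mean(0))
    x0,y0=(352,95) if nm=='scene' else (150,150)
    cv2.imwrite(f'pics/z_{nm}.png',cv2.resize(c['color'][y0:y0+90,x0:x0+110],None,fx=5,fy=5,interpolation=cv2.INTER_CUBIC))
E
python3 -c "
import cv2,numpy as np
a=cv2.imread('pics/z_scene.png');b=cv2.imread('pics/z_top.png')
cv2.imwrite('pics/z.png',cv2.resize(np.hstack([a,b]),(800,327)))"
```

```text
== scene
pink [513. 120.] 322 [0.773 0.497 0.024] [0.846 0.571 0.059] [0.8093 0.5342 0.0415] 0.0542
pink [195. 265.] 460 [ 0.401 -0.381 -0.001] [ 0.477 -0.319  0.024] [ 0.4394 -0.3498  0.0116] 0.0199
base 1474 ((604.2071533203125, 194.65240478515625), (207.15464782714844, 125.3522720336914), 16.77422523498535) 0.018153633362580458 [[486.8999938964844, 224.8000030517578], [523.0999755859375, 104.80000305175781], [721.5, 164.5], [685.2999877929688, 284.6000061035156]]
posttop 260 [0.56119048 0.16103179 0.11500315] [0.6345448  0.22442615 0.13631871]
yellow [467.  95.] 107 [0.6374 0.6163 0.0121] [ 0.593  0.607 -0.002] [0.672 0.642 0.021]
yellow [277. 125.] 51 [0.3549 0.0377 0.1175] [0.243 0.02  0.002] [0.37  0.121 0.131]
yellow [378. 128.] 77 [0.5701 0.1786 0.1204] [ 0.489  0.16  -0.001] [0.584 0.285 0.135]
yellow [496. 137.] 131 [0.7966 0.4523 0.0242] [0.735 0.382 0.017] [0.865 0.469 0.069]
yellow [460. 175.] 134 [0.8107 0.1479 0.1143] [ 0.753  0.129 -0.   ] [0.826 0.259 0.133]
green [526.  54.] 11417 [-0.958  1.429 -0.676] [1.123 2.151 0.093]
 top [0.858 1.443 0.086] [0.895 1.458 0.093
[... 861 characters left out ...]
66 [0.8085 0.1532 0.1156] [0.779 0.128 0.016] [0.845 0.207 0.14 ]
yellow [ 85. 106.] 356 [0.795  0.454  0.0222] [0.731 0.437 0.005] [0.862 0.481 0.029]
yellow [  9. 177.] 249 [0.634  0.6178 0.0135] [ 0.599  0.608 -0.005] [0.671 0.639 0.022]
yellow [188. 200.] 214 [0.5679 0.1818 0.1228] [0.549 0.161 0.017] [0.582 0.24  0.135]
yellow [257. 313.] 205 [0.3523 0.042  0.1211] [0.334 0.02  0.103] [0.365 0.065 0.133]
green [217.  97.] 3136 [ 0.719  0.07  -0.004] [0.928 0.249 0.131]
 top [0.822 0.15  0.123] [0.867 0.201 0.131] [0.84437474 0.17427704 0.12662069]
green [ 92. 106.] 262 [0.73  0.419 0.02 ] [0.855 0.453 0.033]
 top [0.73  0.419 0.025] [0.854 0.453 0.033] [0.79115669 0.43592568 0.0280373 ]
```

View pics/z.png

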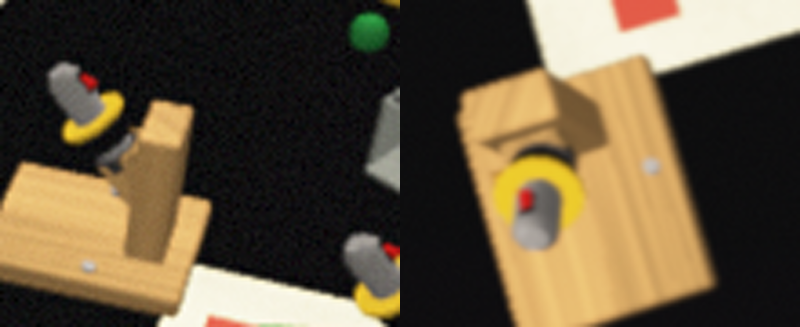

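Wooden stand base fits 150x121 mm at yaw about 18°. In the zoomed view the arm tip is near (535,235) with the red catch on its upper side. The white lookalike's post is reachable, and I can use its top to tilt the wheel in the grip. Now the arm axis, the white post and the wheel centre.

Run:
```python
from h import *
import pickle
a,b=pickle.load(open('c0.pkl','rb'))
th=np.radians(18.1); X=np.array([np.cos(th),np.sin(th),0]);Y=np.array([-np.sin(th),np.cos(th),0]);Z=np.array([0,0,1.])
O=np.array([.5736,.1860,0])-.015*X
c5,s5=np.cos(np.radians(50)),np.sin(np.radians(50))
for nm,c in (('scene',a),('top',b)):
    P=pts(c); hsv=cv2.cvtColor(c['color'],cv2.COLOR_BGR2HSV); H,S,V=[hsv[...,i].astype(int) for i in range(3)]
    L=(P-O)@np.array([X,Y,Z]).T
    ok=(c['z_map']>0)&(np.abs(L[...,1])<.05)&(L[...,0]>-.1)&(L[...,0]<.12)&(L[...,2]>.05)
    ax=-L[...,0]*c5+L[...,2]*s5; pr=L[...,0]*s5+L[...,2]*c5
    for col,m in (('yellow',(H>=22)&(H<35)&(S>150)),('grey',(S<60)&(L[...,2]>.13)),('red',((H<8)|(H>170))&(S>120)),('wood',(H>8)&(H<22)&(S>60)&(S<190)&(L[...,2]>.11)&(L[...,0]>.03))):
        q=ok&m; n=q.sum()
        if n<5: print(nm,col,n); continue
        f=lambda v:np.percentile(v[q]*1000,[3,50,97]).round(1)
        print(nm,col,n,'x',f(L[...,0]),'y',f(L[...,1]),'z',f(L[...,2]),'along',f(ax),'perp',f(pr))
    # white post top
    m=(c['z_map']>0)&(S<50)&(V>120)&(P[...,2]>.113)&(P[...,2]<.14)&(P[...,0]<.5)&(P[...,0]>.25)&(np.abs(P[...,1]-.05)<.08)
    q=P[m]
    if len(q)>10: r=cv2.minAreaRect((q[:,:2]*1000).astype(np.float32)); print('white post',len(q),r,np.median(q[:,2]),cv2.boxPoints(r).round().tolist())
    m=(c['z_map']>0)&(S<50)&(V>120)&(P[...,2]>.010)&(P[...,2]<.024)&(P[...,0]<.5)&(P[...,0]>.23)&(np.abs(P[...,1]-.03)<.1)
    n_,l,stt,_=cv2.connectedComponentsWithStats(m.astype(np.uint8)); k=1+stt[1:,4].argmax(); q=P[l==k]; r=cv2.minAreaRect((q[:,:2]*1000).astype(np.float32)); print('white base',len(q),r,cv2.boxPoints(r).round().tolist())
    # pink
    m=((H>160)&(S>150)&(V>150)&(np.abs(P[...,0]-.443)<.05)&(np.abs(P[...,1]+.35)<.05)&(P[...,2]>.012)).astype(np.uint8)
    cn=max(cv2.findContours(m,0,2)[0],key=cv2.contourArea); (u,v),(w,h_),an=cv2.fitEllipse(cv2.convexHull(cn))
    d=Rm(c)@np.array([(u-c['cx'])/c['fx'],(v-c['cy'])/c['fy'],1]); C=np.array(c['xyz']); 
    for zz in (.015,.02): print('pink ellipse',u,v,w,h_,(C+d*(zz-C[2])/d[2]).round(4))
```

```text
scene yellow 90 x [-9.7 13.1 23.9] y [-22.4  -9.5  18.9] z [106.1 124.  133.1] along [79.1 87.2 89.7] perp [ 61.2  89.9 103.2]
scene grey 113 x [-23.6  -9.8   7.4] y [-11.9  -6.7   5.7] z [130.8 143.2 155.1] along [ 96.9 116.8 130.1] perp [73.9 86.  92.5]
scene red 16 x [-4.6  0.3  5.1] y [-4.3  1.   6.3] z [139.5 147.4 150.4] along [105.5 112.5 118.1] perp [90.8 93.7 99.8]
scene wood 201 x [44.1 59.  72.7] y [-25.1  -8.4  21.1] z [112.3 124.4 127.3] along [41.5 56.5 67.1] perp [111.2 124.5 134.6]
white post 231 ((377.718505859375, 45.12427520751953), (73.12271881103516, 52.047080993652344), 13.738852500915527) 0.12431521931562295 [[336.0, 62.0], [348.0, 11.0], [419.0, 29.0], [407.0, 79.0]]
white base 1320 ((356.6824951171875, 44.39095687866211), (153.35426330566406, 124.1543960571289), 8.367238998413086) [[272.0, 95.0], [290.0, -28.0], [442.0, -6.0], [424.0, 117.0]]
pink ellipse 195.31040954589844 264.4051208496094 23.334609985351562 29.387670516967773 [ 0.4448 -0.3496  0.015 ]
pink ellipse 195.31040954589844 264.4051208496094 23.334609985351562 29.387670516967773 [ 0.4484 -0.3516  
[... 413 characters left out ...]
] y [-24.9  -2.1  22.2] z [113.7 125.2 128.6] along [51.2 61.6 69.7] perp [104.6 120.8 132.8]
white post 456 ((367.6091613769531, 45.22401428222656), (84.35585021972656, 50.367698669433594), 7.087170600891113) 0.12570308334582753 [[323.0, 65.0], [329.0, 15.0], [413.0, 25.0], [406.0, 75.0]]
white base 2738 ((354.3437805175781, 43.57062530517578), (150.38116455078125, 119.93197631835938), 8.11933422088623) [[271.0, 92.0], [288.0, -26.0], [437.0, -5.0], [420.0, 114.0]]
pink ellipse 448.27630615234375 264.63995361328125 28.552845001220703 29.934589385986328 [ 0.4443 -0.3521  0.015 ]
pink ellipse 448.27630615234375 264.63995361328125 28.552845001220703 29.934589385986328 [ 0.4444 -0.3508  0.02  ]
```

```bash
python3 -m handwheel '[[50,-13,30,0,1],[100,-27,60,0,1],[150,-40,90,0,1],[200,-54,120,0,1],[251,-67,130,0,1],[251,-67,130,0,1],[251,-67,130,0,1],[251,-67,130,0,1]]' 20
python3 - <<'E'
from h import *
c=snap('wrist','w1.png'); s,p,r=st(); print(p,r[:,0],c['fx'],c['cx'],c['cy'])
hsv=cv2.cvtColor(c['color'],cv2.COLOR_BGR2HSV); m=((hsv[...,0]>160)&(hsv[...,1]>150)&(hsv[...,2]>120)).astype(np.uint8)
cn=max(cv2.findContours(m,0,2)[0],key=cv2.contourArea); C=np.array(c['xyz'])
q=cn[:,0].astype(float); x=(q[:,0]-c['cx'])/c['fx'];y=(q[:,1]-c['cy'])/c['fy'];t=np.hypot(x,y)
d=np.stack([np.sin(t)*x/t,np.sin(t)*y/t,np.cos(t)],1)@Rm(c).T
for z in (.02,): 
    w=(C+d*((z-C[2])/d[:,2])[:,None])[:,:2]; print(cv2.minEnclosingCircle((w*1000).astype(np.float32)), w.min(0),w.max(0))
E
```

```text
clock: 0.9
tcp_pos: [0.445, -0.3499, 0.1005]
orientation: [-0.001, 0.975, 0.221, -0.001]
wrist_force: [0.6, 0.1, 1.1]
finger_gap: 0.0855
grip_force: 0.0
[ 0.44463784 -0.35095532  0.10108635] [ 9.02826969e-01  4.30003569e-01 -6.28631459e-04] 309.70691628693146 319.9170001211532 199.06609116727688
((445.63897705078125, -350.45880126953125), 15.097977638244629) [ 0.43063451 -0.36480458] [ 0.46055871 -0.33563798]
```

```bash
python3 -m handwheel '[[0,0,50,0,1],[0,0,85,0,1],[0,0,95,0,1],[0,0,102,0,1],[0,0,102,0,1]]' 
python3 -m handwheel '[[0,0,0,0,0.4],[0,0,0,0,0.4],[0,0,0,0,0.4],[0,0,0,0,0.4],[0,0,0,0,0.4],[0,0,0,0,0.4]]' 40
python3 - <<'E'
from h import *
s,p,r=st(); print(p,s['finger_gap'],s['grip_force'],s['wrist_force'],s['joint_pos'])
# white stand geometry
th=np.radians(8.2);X=np.array([np.cos(th),np.sin(th)]);Y=np.array([-np.sin(th),np.cos(th)])
B=np.array([.3545,.0437]); print('white post centre est', B+.042*X, 'left-side target', B+.045*X+.045*Y)
E
```

```text
clock: 1.45
tcp_pos: [0.4447, -0.3522, -0.0001]
orientation: [0.0, 0.976, 0.219, 0.0]
wrist_force: [-0.6, -0.4, -0.5]
finger_gap: 0.0853
grip_force: 0.0
clock: 2.05
tcp_pos: [0.4457, -0.3522, 0.0018]
orientation: [0.002, 0.975, 0.22, 0.001]
wrist_force: [-2.0, 1.6, 7.1]
finger_gap: 0.0606
grip_force: 41.9
[ 0.44568145 -0.35216266  0.00176602] 0.0606293010144953 41.89187661744654 [-1.99006424  1.55964822  7.10535377] [-8.09727872e-01  4.68891388e-01 -3.25751986e-01  7.72683532e-01
 -5.57249837e-04  1.88792570e+00]
white post centre est [0.3960706  0.04969042] left-side target [0.39262163 0.09465823]
```

```bash
python3 -m handwheel '[[0,0,-50,0,0.4],[0,0,-100,0,0.4],[15,-42,-150,-0.15,0.4],[30,-85,-180,-0.30,0.4],[45,-130,-180,-0.45,0.4],[60,-175,-180,-0.60,0.4],[75,-220,-180,-0.75,0.4],[90,-265,-180,-0.90,0.4]]' 40
python3 - <<'E'
from h import *
s,p,r=st(); print(p,r[:,0],r[:,1],s['finger_gap'],s['wrist_force']); d=np.array([.395,.093,.16])-p; print(d@r*1000, np.degrees(np.arctan2(r[1,0],r[0,0])))
E
```

```text
clock: 2.85
tcp_pos: [0.4131, -0.0791, 0.1807]
orientation: [0.001, 0.781, 0.625, 0.001]
wrist_force: [1.7, 0.7, -1.4]
finger_gap: 0.0607
grip_force: 44.9
[ 0.41311731 -0.0790763   0.18069643] [ 2.19634645e-01  9.75582132e-01 -3.55161366e-04] [ 0.97557763 -0.21963249  0.00313863] 0.060730732180188915 [ 1.69355348  0.67738702 -1.43036822]
[163.90272725 -55.53334659  20.46401987] 77.3124243518344
```

```bash
python3 -m handwheel '[[45,-15,0,-0.12,0.4],[90,-30,0,-0.24,0.4],[130,-45,0,-0.365,0.4],[164,-55,0,-0.365,0.4],[164,-55,0,-0.365,0.4],[164,-55,20,-0.365,0.4],[164,-55,20,-0.365,0.4]]' 40
python3 - <<'E'
from h import *
s,p,r=st(); print(p,s['wrist_force'],s['joint_pos'][5]); d=np.array([.395,.093,.16])-p; print(d@r*1000, np.degrees(np.arctan2(r[1,0],r[0,0])))
a=snap('scene');b=snap('wrist')
cv2.imwrite('pics/t1.png',np.hstack([cv2.resize(a['color'][60:220,200:360],(400,400)),cv2.resize(b['color'],(400,250))[:, :] if 0 else cv2.resize(b['color'][:,120:520],(400,400))]))
P=pts(a); hsv=cv2.cvtColor(a['color'],cv2.COLOR_BGR2HSV); m=(hsv[...,1]<60)&(hsv[...,2]>110)&(P[...,2]>.115)&(P[...,2]<.135)&(P[...,0]>.37)&(P[...,0]<.43)&(P[...,1]>0)&(P[...,1]<.09)
q=P[m];print(len(q),q.min(0),q.max(0))
E
```

```text
clock: 3.55
tcp_pos: [0.3953, 0.0915, 0.1584]
orientation: [-0.001, 0.656, 0.754, -0.001]
wrist_force: [-0.6, -0.1, -1.6]
finger_gap: 0.0608
grip_force: 44.8
[0.39531409 0.09154727 0.15840994] [-0.60580191 -0.05838161 -1.64936956] 1.4613807218634751
[ 1.48189371 -0.11299062 -1.59016319] 97.95508089468903
190 [0.38030042 0.02343874 0.11519839] [0.41546912 0.07670173 0.12885594]
```

View pics/t1.png

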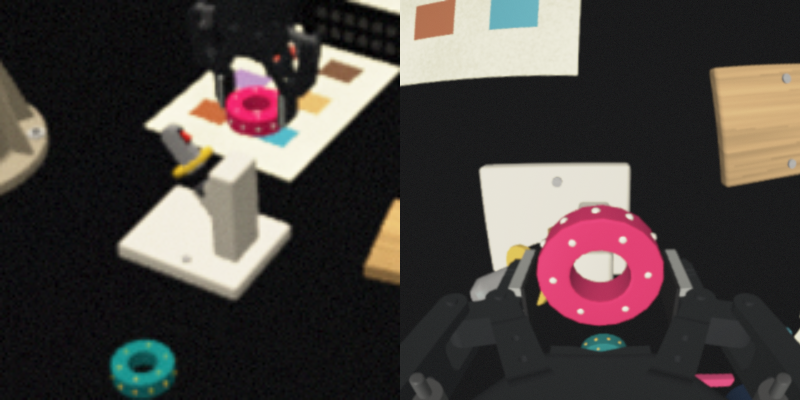

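The wheel is held level next to the white post (left crop: wheel at (255,110), post top at (235,165)). Now I'll lower its near rim onto that post to tilt it.

```bash
python3 -m handwheel '[[2,0,15,0,0.4],[2,0,28,0,0.4],[2,0,31,0,0.4],[2,0,33,0,0.4],[2,0,35,0,0.4],[2,0,35,0,0.4]]' 25; python3 -m handwheel '[[0,0,2,0,0.4],[0,0,4,0,0.4],[0,0,4,0,0.4]]'
```

```text
clock: 4.25
tcp_pos: [0.3967, 0.0937, 0.1256]
orientation: [0.0, 0.657, 0.754, 0.001]
wrist_force: [-3.4, 1.7, 7.4]
finger_gap: 0.0608
grip_force: 45.6
clock: 4.55
tcp_pos: [0.3971, 0.0946, 0.1225]
orientation: [0.0, 0.656, 0.754, 0.002]
wrist_force: [-4.5, 5.0, 13.9]
finger_gap: 0.061
grip_force: 46.8
```

```bash
python3 -m handwheel '[[0,0,2,0,0.4],[0,0,4,0,0.4],[0,0,4,0,0.4]]' 22;  python3 -m handwheel '[[0,0,2,0,0.4],[0,0,4,0,0.4],[0,0,4,0,0.4]]'
python3 - <<'E'
from h import *
b=snap('wrist');a=snap('scene')
cv2.imwrite('pics/t2.png',np.hstack([cv2.resize(a['color'][60:220,200:360],(400,400)),cv2.resize(b['color'][:,120:520],(400,400))]))
E
```

```text
clock: 4.85
tcp_pos: [0.3978, 0.0952, 0.1187]
orientation: [0.0, 0.656, 0.755, 0.003]
wrist_force: [-3.3, 7.5, 12.2]
finger_gap: 0.0607
grip_force: 46.4
clock: 5.15
tcp_pos: [0.3986, 0.0952, 0.1148]
orientation: [0.001, 0.656, 0.755, 0.003]
wrist_force: [-1.8, 8.3, 11.0]
finger_gap: 0.061
grip_force: 43.7
```

View pics/t2.png

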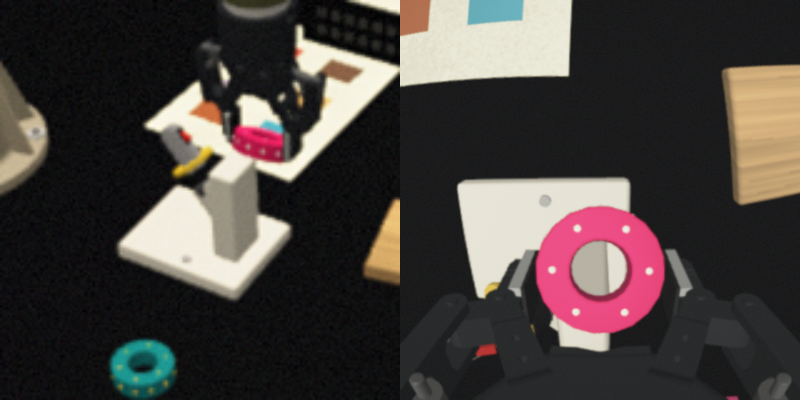

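The wheel is pivoting as wanted: its post-side rim is rising and its face now looks nearly round to the wrist camera. I'll measure the tilt from wrist depth.

```bash
cat > tilt.py <<'E'
from h import *
def tilt(save=None):
    c=snap('wrist',save); s,p,r=st()
    hsv=cv2.cvtColor(c['color'],cv2.COLOR_BGR2HSV)
    v,u=np.mgrid[:400,:640]; x=(u-c['cx'])/c['fx'];y=(v-c['cy'])/c['fy'];t=np.hypot(x,y)+1e-9; k=np.tan(t)/t; z=c['z_map']
    P=np.stack([k*x*z,k*y*z,z],-1)@Rm(c).T+np.array(c['xyz']); L=(P-p)@r   # tool frame
    m=(hsv[...,0]>160)&(hsv[...,1]>120)&(hsv[...,2]>100)&(z>0)&(np.abs(L[...,2])<.06)&(np.hypot(L[...,0],L[...,1])<.06)
    q=L[m]; best=None; rng=np.random.default_rng(0)
    for _ in range(300):
        a=q[rng.choice(len(q),3,False)]; n=np.cross(a[1]-a[0],a[2]-a[0]); n/=np.linalg.norm(n)+1e-12
        i=np.abs((q-a[0])@n)<.0025
        if best is None or i.sum()>best.sum(): best=i
    f=q[best]; cen=f.mean(0); n=np.linalg.svd(f-cen)[2][2]; n*=-np.sign(n[2])
    e1=np.cross(n,[0,1,0]); e1/=np.linalg.norm(e1); e2=np.cross(n,e1)
    ab=np.stack([(f-cen)@e1,(f-cen)@e2],1); (ca,cb),rad=cv2.minEnclosingCircle((ab*1000).astype(np.float32))
    C=cen+(ca*e1+cb*e2)/1000
    print('pts',len(q),len(f),'normal(tool)',n.round(3),'tilt x deg',np.degrees(np.arctan2(n[0],-n[2])).round(1),'tilt y',np.degrees(np.arctan2(n[1],-n[2])).round(1),'face centre tool mm',(C*1000).round(1),'rad',rad,'mid',((C-.01*n)*1000).round(1))
    return C-.01*n
if __name__=='__main__': tilt()
E
python3 tilt.py
```

```text
pts 9940 9541 normal(tool) [ 0.457  0.051 -0.888] tilt x deg 27.2 tilt y 3.3 face centre tool mm [  5.6  -0.1 -19. ] rad 31.193073272705078 mid [  1.   -0.6 -10.2]
```

```bash
python3 -m handwheel '[[0,0,2,0,0.4],[0,0,4,0,0.4],[0,0,5,0,0.4],[0,0,5,0,0.4]]' ; python3 tilt.py
```

```text
clock: 5.7
tcp_pos: [0.3995, 0.0949, 0.1098]
orientation: [0.001, 0.656, 0.754, 0.004]
wrist_force: [0.9, 6.8, 7.6]
finger_gap: 0.0611
grip_force: 37.2
pts 10006 9546 normal(tool) [ 0.634  0.062 -0.771] tilt x deg 39.4 tilt y 4.6 face centre tool mm [  7.4   0.1 -18.7] rad 31.026643753051758 mid [  1.   -0.5 -11. ]
```

```bash
python3 -m handwheel '[[0,0,-15,0,0.4],[0,0,-50,0,0.4],[0,0,-100,-0.12,0.4],[0,0,-140,-0.26,0.4],[0,0,-150,-0.40,0.4],[0,0,-150,-0.54,0.4],[0,0,-150,-0.68,0.4],[0,0,-150,-0.82,0.4]]' 50;  python3 -m handwheel '[[0,0,0,-0.14,0.4],[0,0,0,-0.28,0.4],[0,0,0,-0.42,0.4],[0,0,0,-0.56,0.4],[0,0,0,-0.70,0.4],[0,0,0,-0.84,0.4],[0,0,0,-0.925,0.4],[0,0,0,-0.925,0.4]]'
cat > peg.py <<'E'
from tilt import *
th=np.radians(18.1); X=np.array([np.cos(th),np.sin(th),0]);Y=np.array([-np.sin(th),np.cos(th),0]);Z=np.array([0,0,1.])
O=np.array([.5736,.1860,0])-.015*X
c5,s5=np.cos(np.radians(50)),np.sin(np.radians(50)); A=-X*c5+Z*s5; U=X*s5+Z*c5
P0=.0805; Y0=-.001
def go(s,mid,p0=P0,y0=Y0):
    _,p,r=st(); w=p+r@mid; t=O+s*A+p0*U+y0*Y
    l=np.array([(w-O)@A,(w-O)@U,(w-O)@Y])*1000
    print('wheel s,p,y',l.round(1),'shift tool mm',((t-w)@r*1000).round(1),'yaw',np.degrees(np.arctan2(r[1,0],r[0,0])).round(2),'A in tool',(A@r).round(3),'U',(U@r).round(3))
E
python3 - <<'E'
from peg import *
m=tilt(); go(.165,m); s,p,r=st(); print(p,s['wrist_force'],s['joint_pos'])
E
```

```text
clock: 6.55
tcp_pos: [0.3967, 0.0933, 0.2582]
orientation: [0.001, 0.299, 0.954, 0.0]
wrist_force: [0.4, 0.7, -1.9]
finger_gap: 0.0601
grip_force: 54.6
clock: 7.35
tcp_pos: [0.3966, 0.0934, 0.2579]
orientation: [0.001, -0.155, 0.988, -0.0]
wrist_force: [0.8, -0.0, -1.3]
finger_gap: 0.0604
grip_force: 54.6
pts 10118 9673 normal(tool) [ 0.588  0.055 -0.807] tilt x deg 36.1 tilt y 3.9 face centre tool mm [  7.3   0.2 -18.7] rad 31.116182327270508 mid [  1.4  -0.3 -10.7]
wheel s,p,y [323.6  32.  -33.3] shift tool mm [-138.8   33.2   90.5] yaw -162.23 A in tool [ 0.642 -0.004 -0.767] U [-0.767  0.004 -0.642]
[0.39654809 0.09338651 0.25781673] [-1.11143295 -0.28420598 -1.56639939] [ 3.37930686e-02 -2.08728649e-02 -2.84598763e-01  1.30601911e+00
 -2.15981253e-04 -2.76291709e-01]
```

```bash
python3 -m handwheel '[[-40,10,15,0,0.4],[-80,20,30,0,0.4],[-115,28,50,0,0.4],[-139,33,75,0,0.4],[-139,33,90,0,0.4],[-139,33,90,0,0.4]]'
python3 - <<'E'
from peg import *
m=tilt('w3.png'); go(.165,m); s,p,r=st(); print(p,s['wrist_force'])
a=snap('scene');b=snap('wrist');c=snap('top')
f=lambda im:cv2.resize(im,(400,300),interpolation=cv2.INTER_CUBIC)
cv2.imwrite('pics/t3.png',np.vstack([np.hstack([f(a['color'][75:180,320:460]),f(c['color'][130:235,130:270])]),np.hstack([f(b['color'][:,54:587]),f(b['color'][100:300,187:453])])]))
E
```

```text
clock: 8.0
tcp_pos: [0.5171, 0.1676, 0.1645]
orientation: [-0.003, -0.155, 0.988, -0.0]
wrist_force: [-1.3, -0.6, -1.7]
finger_gap: 0.0602
grip_force: 54.5
pts 10005 9617 normal(tool) [ 0.586  0.057 -0.808] tilt x deg 35.9 tilt y 4.1 face centre tool mm [  7.5   0.6 -17.1] rad 31.038898468017578 mid [ 1.6 -0.  -9. ]
wheel s,p,y [163.5  77.6  -0.2] shift tool mm [-1.3 -0.8 -3. ] yaw -162.18 A in tool [ 0.645 -0.003 -0.764] U [-0.764  0.004 -0.645]
[0.51749882 0.16749781 0.16614417] [-0.24663496 -0.84677761 -1.04564745]
```

View pics/t3.png

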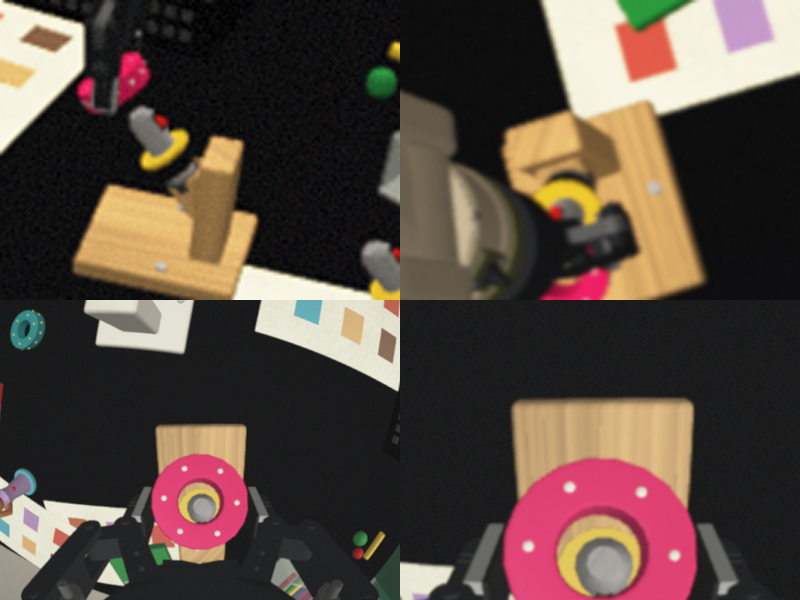

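The bottom-left and bottom-right wrist views show the peg tip through the bore at about (603,567), slightly low. I'll measure the tip and disc in the same wrist view as the wheel.

```bash
cat >> peg.py <<'E'
def look():
    m=tilt(); c=snap('wrist'); _,p,r=st()
    hsv=cv2.cvtColor(c['color'],cv2.COLOR_BGR2HSV); H,S,V=[hsv[...,i].astype(int) for i in range(3)]
    v,u=np.mgrid[:400,:640]; x=(u-c['cx'])/c['fx'];y=(v-c['cy'])/c['fy'];t=np.hypot(x,y)+1e-9; k=np.tan(t)/t; z=c['z_map']
    W=np.stack([k*x*z,k*y*z,z],-1)@Rm(c).T+np.array(c['xyz'])-(p+r@m)
    s,q,w=W@A*1000,W@U*1000,W@Y*1000
    near=(z>0)&(s<-5)&(s>-90)&(np.hypot(q,w)<32)
    for n,mm in (('tip',near&(S<50)&(V>60)),('yellow',near&(H>=22)&(H<35)&(S>140)),('red',near&((H<6)|(H>172))&(S>150)&(s<-18))):
        if mm.sum()<10: print(n,mm.sum()); continue
        f=lambda v:np.percentile(v[mm],[2,50,98]).round(1); print(n,mm.sum(),'s',f(s),'p',f(q),'y',f(w))
        if n=='tip':
            mm=mm&(s>np.percentile(s[mm],90)-4); (e,g),rad=cv2.minEnclosingCircle(np.stack([q[mm],w[mm]],1).astype(np.float32)); print('  tip circle p,y',round(e,1),round(g,1),'rad',round(rad,1),mm.sum(),'med s',np.median(s[mm]),'mean',q[mm].mean(),w[mm].mean())
    return m
E
python3 -c "
from peg import *
look()"
```

```text
pts 10012 9619 normal(tool) [ 0.587  0.057 -0.808] tilt x deg 36.0 tilt y 4.0 face centre tool mm [  7.    0.4 -18.8] rad 31.106340408325195 mid [  1.2  -0.2 -10.7]
tip 1084 s [-44.3 -37.4 -34.5] p [-12.9  -1.7   8.3] y [-8.5  1.8 11.8]
  tip circle p,y -2.8 2.0 rad 10.2 681 med s -35.919845809776255 mean -2.831017174700129 1.4848923151720883
yellow 627 s [-78.7 -77.5 -76.1] p [-25.4 -13.9   7.3] y [-19.6 -10.6  17.6]
red 20 s [-51.1 -49.4 -48. ] p [ 9.8 10.4 11.1] y [-0.8  1.1  3.7]
```

```bash
python3 -m handwheel '[[2,2,2,0,0.4],[-5,2,9,0,0.4],[-11,2,17,0,0.4],[-11,2,17,0,0.4],[-11,2,17,0,0.4]]'; python3 -c "
from peg import *
look()"
```

```text
clock: 8.8
tcp_pos: [0.5281, 0.1728, 0.1495]
orientation: [-0.001, -0.155, 0.988, -0.0]
wrist_force: [0.4, -0.4, -1.5]
finger_gap: 0.0601
grip_force: 54.5
pts 10022 9634 normal(tool) [ 0.586  0.058 -0.808] tilt x deg 36.0 tilt y 4.1 face centre tool mm [  7.1   0.3 -18.5] rad 31.03815460205078 mid [  1.3  -0.3 -10.4]
tip 1319 s [-21.7 -15.8 -13.1] p [-8.6  2.2 11.6] y [-10.5  -0.4   9.7]
  tip circle p,y 2.6 -0.1 rad 11.1 863 med s -14.681726531837699 mean 1.3987431888705144 -0.5158824930701917
yellow 517 s [-57.5 -56.2 -54.7] p [-21.7 -14.9   1.7] y [-18.4  -2.   16.3]
red 0
```

```bash
python3 -m handwheel '[[-4,0,3,0,0.4],[-7,0,7,0,0.4],[-9,0,9,0,0.4],[-9,0,9,0,0.4]]'; python3 -m handwheel '[[-2,0,2.4,0,0.4],[-3.9,0,4.6,0,0.4],[-3.9,0,4.6,0,0.4]]'; python3 -c "
from peg import *
look()"
```

```text
clock: 9.3
tcp_pos: [0.5369, 0.1757, 0.1407]
orientation: [-0.0, -0.155, 0.988, -0.0]
wrist_force: [-0.7, 0.2, -0.3]
finger_gap: 0.0598
grip_force: 54.6
clock: 9.6
tcp_pos: [0.5408, 0.1769, 0.1364]
orientation: [0.0, -0.155, 0.988, -0.0]
wrist_force: [-0.1, -0.2, -1.2]
finger_gap: 0.0602
grip_force: 54.6
pts 10002 9624 normal(tool) [ 0.588  0.058 -0.806] tilt x deg 36.1 tilt y 4.1 face centre tool mm [  7.    0.1 -18.7] rad 31.024877548217773 mid [  1.1  -0.4 -10.6]
tip 30 s [-25.7 -10.7  -5.2] p [ 7.4 10.6 11. ] y [-8.4  4.4  8.8]
  tip circle p,y 7.5 0.2 rad 8.9 16 med s -9.138102430456101 mean 9.646632538583386 3.7361607887387303
yellow 184 s [-38.9 -37.6 -36.3] p [-21.  -6.   8.] y [-17.1 -10.8  15.1]
red 0
```

```bash
python3 -m handwheel '[[-1.9,0,2.3,0,0.4],[-3.9,0,4.6,0,0.4],[-3.9,0,4.6,0,0.4]]'; python3 -m handwheel '[[-1.9,0,2.3,0,0.4],[-3.9,0,4.6,0,0.4],[-3.9,0,4.6,0,0.4]]'; python3 -c "
from peg import *
look()"
```

```text
clock: 10.0
tcp_pos: [0.5449, 0.1782, 0.1321]
orientation: [0.001, -0.155, 0.988, -0.0]
wrist_force: [1.4, 0.8, 0.2]
finger_gap: 0.0603
grip_force: 54.8
clock: 10.3
tcp_pos: [0.5485, 0.1793, 0.127]
orientation: [0.0, -0.155, 0.988, -0.0]
wrist_force: [2.9, 1.3, -1.3]
finger_gap: 0.0599
grip_force: 54.6
pts 9890 9617 normal(tool) [ 0.586  0.057 -0.808] tilt x deg 35.9 tilt y 4.1 face centre tool mm [  7.1   0.3 -18.7] rad 31.05051612854004 mid [  1.2  -0.3 -10.6]
tip 10 s [-10.7  -8.   -7.7] p [ 7.4  9.  10.9] y [-5.   6.6  8.8]
  tip circle p,y 9.0 1.9 rad 7.2 10 med s -7.982022873498456 mean 9.333180977172598 4.486798690778994
yellow 92 s [-26.6 -25.3 -23.9] p [-1.6  5.6 11.3] y [-16.1 -10.   13.9]
red 0
```

```bash
python3 -m handwheel '[[-1.3,0,1.5,0,0.4],[-2.6,0,3.1,0,0.4],[-2.6,0,3.1,0,0.4]]'; python3 -m handwheel '[[-1.3,0,1.5,0,0.4],[-2.6,0,3.1,0,0.4],[-2.6,0,3.1,0,0.4]]';python3 -m handwheel '[[-1.3,0,1.5,0,0.4],[-2.6,0,3.1,0,0.4],[-2.6,0,3.1,0,0.4]]'; python3 -c "
from peg import *
look()"
```

```text
clock: 10.7
tcp_pos: [0.5506, 0.1801, 0.1241]
orientation: [-0.0, -0.155, 0.988, -0.0]
wrist_force: [2.8, 1.1, -0.4]
finger_gap: 0.0603
grip_force: 54.7
clock: 11.0
tcp_pos: [0.5531, 0.1809, 0.1209]
orientation: [-0.0, -0.155, 0.988, -0.0]
wrist_force: [2.0, 1.5, -0.8]
finger_gap: 0.0603
grip_force: 54.6
clock: 11.3
tcp_pos: [0.5556, 0.1817, 0.1178]
orientation: [-0.0, -0.155, 0.988, -0.0]
wrist_force: [1.6, 0.7, -1.5]
finger_gap: 0.0604
grip_force: 54.6
pts 9557 9424 normal(tool) [ 0.582  0.057 -0.811] tilt x deg 35.7 tilt y 4.0 face centre tool mm [  7.3   0.2 -18.7] rad 31.106891632080078 mid [  1.4  -0.3 -10.5]
tip 2
yellow 87 s [-14.6 -13.2 -12. ] p [ 2.5  8.5 12.2] y [-13.9  -7.2  12.7]
red 0
```

```bash
for i in 1 ; do python3 -m handwheel '[[-1,0,1.15,0,0.4],[-1,0,1.15,0,0.4],[-1,0,1.15,0,0.4]]'; done; python3 -m handwheel '[[-0.65,0,0.75,0,0.4],[-0.65,0,0.75,0,0.4],[-0.65,0,0.75,0,0.4]]'; python3 -m handwheel '[[-0.65,0,0.75,0,0.4],[-0.65,0,0.75,0,0.4],[-0.65,0,0.75,0,0.4]]' ; python3 -c "
from peg import *
look()"
```

```text
clock: 11.7
tcp_pos: [0.5564, 0.1819, 0.117]
orientation: [0.0, -0.155, 0.988, -0.0]
wrist_force: [1.6, 0.2, 0.5]
finger_gap: 0.0603
grip_force: 54.7
clock: 12.0
tcp_pos: [0.5568, 0.1821, 0.1164]
orientation: [-0.0, -0.155, 0.988, -0.0]
wrist_force: [-0.1, 0.2, 1.6]
finger_gap: 0.0604
grip_force: 54.9
clock: 12.3
tcp_pos: [0.5575, 0.1824, 0.1155]
orientation: [-0.0, -0.156, 0.988, 0.0]
wrist_force: [0.0, -0.5, 2.2]
finger_gap: 0.06
grip_force: 54.9
pts 9326 9165 normal(tool) [ 0.591  0.057 -0.805] tilt x deg 36.3 tilt y 4.0 face centre tool mm [  7.2   0.2 -18.8] rad 30.957178115844727 mid [  1.3  -0.4 -10.7]
tip 0
yellow 101 s [-13.1 -11.9 -10.7] p [ 3.1  8.5 12.2] y [-13.6  -5.   12.9]
red 0
```

```bash
for i in 1 ; do python3 -m handwheel '[[-0.65,0,0.75,0,0.4],[-0.65,0,0.75,0,0.4],[-0.65,0,0.75,0,0.4]]'; done; python3 -m handwheel '[[-0.65,0,0.75,0,0.4],[-0.65,0,0.75,0,0.4],[-0.65,0,0.75,0,0.4]]' ; python3 -c "
from peg import *
look()
a=snap('scene'); b=snap('wrist'); f=lambda im:cv2.resize(im,(400,300),interpolation=cv2.INTER_CUBIC)
cv2.imwrite('pics/t4.png',np.hstack([f(a['color'][90:165,350:450]),f(b['color'][150:300,220:420])]))"
```

```text
clock: 12.7
tcp_pos: [0.5579, 0.1826, 0.1148]
orientation: [-0.0, -0.156, 0.988, 0.0]
wrist_force: [-1.8, -0.1, 3.6]
finger_gap: 0.0603
grip_force: 55.0
clock: 13.0
tcp_pos: [0.5582, 0.1827, 0.1142]
orientation: [-0.0, -0.156, 0.988, -0.0]
wrist_force: [-4.3, -1.2, 5.6]
finger_gap: 0.06
grip_force: 55.2
pts 9261 9109 normal(tool) [ 0.605  0.059 -0.794] tilt x deg 37.3 tilt y 4.2 face centre tool mm [  7.    0.2 -19. ] rad 31.064577102661133 mid [  1.   -0.3 -11. ]
tip 1
yellow 79 s [-12.8 -11.6 -10.4] p [ 3.3  8.5 11.7] y [-13.3   3.8  12.4]
red 0
```

View pics/t4.png

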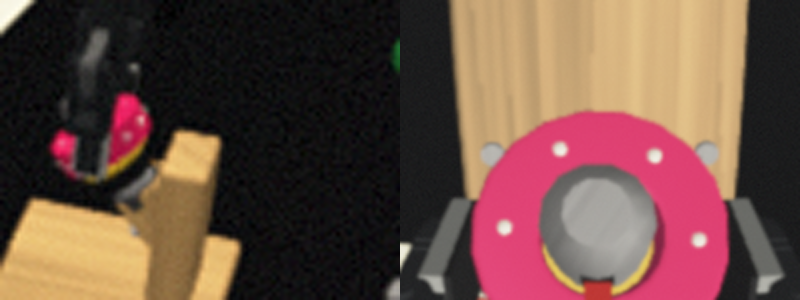

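```bash
python3 -m handwheel '[[-0.45,0,0.55,0,0.4],[-0.45,0,0.55,0,0.4],[-0.45,0,0.55,0,0.4]]'; python3 -m handwheel '[[-0.45,0,0.55,0,0.4],[-0.45,0,0.55,0,0.4],[-0.45,0,0.55,0,0.4]]' ; python3 -c "
from peg import *
look()"
```

```text
clock: 13.5
tcp_pos: [0.5586, 0.1828, 0.1138]
orientation: [-0.001, -0.156, 0.988, -0.0]
wrist_force: [-4.4, -1.6, 7.8]
finger_gap: 0.0599
grip_force: 55.3
clock: 13.8
tcp_pos: [0.5587, 0.1829, 0.1135]
orientation: [-0.001, -0.156, 0.988, -0.0]
wrist_force: [-6.4, -1.3, 8.5]
finger_gap: 0.06
grip_force: 55.5
pts 9221 9046 normal(tool) [ 0.609  0.058 -0.791] tilt x deg 37.6 tilt y 4.2 face centre tool mm [  7.1   0.2 -19. ] rad 30.938304901123047 mid [  1.   -0.4 -11.1]
tip 1
yellow 70 s [-12.4 -11.4 -10.2] p [ 2.9  8.1 11.8] y [-13.3   5.2  12.7]
red 0
```

```bash
python3 -c "
from peg import *
a=snap('top'); b=snap('wrist'); f=lambda im:cv2.resize(im,(400,300),interpolation=cv2.INTER_CUBIC)
cv2.imwrite('pics/t5.png',np.hstack([f(a['color'][170:245,130:230]),f(b['color'][180:330,220:420])]))
hsv=cv2.cvtColor(b['color'],cv2.COLOR_BGR2HSV); m=((hsv[...,0]<8)&(hsv[...,1]>120)&(hsv[...,2]>80)); m[:150]=0;m[340:]=0;m[:,:220]=0;m[:,420:]=0
v,u=np.where(m);print(m.sum(),u.min(),u.max(),v.min(),v.max())"
```

```text
742 252 347 207 332
```

View pics/t5.png

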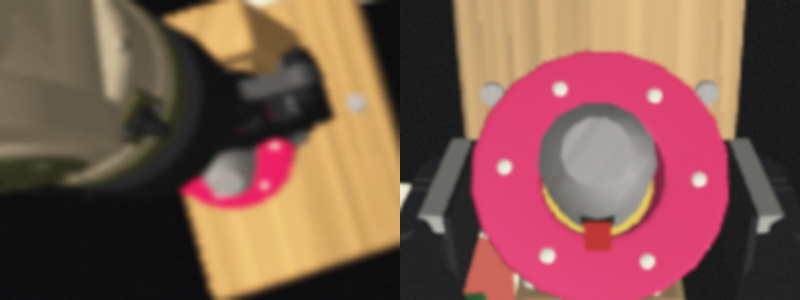

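The wrist view shows the red catch at (598,237), overlapping the pink face beyond the bore edge, so it appears to be out. I'll relax the push, then open.

```bash
python3 -m handwheel '[[0.6,0,-0.8,0,0.4],[1.3,0,-1.5,0,0.4],[1.3,0,-1.5,0,0.4]]'; python3 -m handwheel '[[0,0,0,0,0.85],[0,0,0,0,0.85],[0,0,0,0,0.85],[0,0,0,0,0.85]]'; python3 -c "
from peg import *
m=look()"
```

```text
clock: 14.3
tcp_pos: [0.558, 0.1826, 0.1145]
orientation: [-0.0, -0.155, 0.988, -0.0]
wrist_force: [-3.5, -0.7, 5.4]
finger_gap: 0.0603
grip_force: 55.1
clock: 14.7
tcp_pos: [0.5586, 0.1826, 0.1141]
orientation: [-0.0, -0.155, 0.988, -0.0]
wrist_force: [1.1, -0.2, 0.6]
finger_gap: 0.0721
grip_force: 0.0
pts 9203 9099 normal(tool) [ 0.641 -0.002 -0.768] tilt x deg 39.8 tilt y -0.2 face centre tool mm [  8.3  -0.4 -18.3] rad 30.861753463745117 mid [  1.9  -0.4 -10.6]
tip 0
yellow 44 s [-11.4 -10.   -9. ] p [ 1.7  6.5 10.1] y [-12.5  10.3  13.9]
red 0
```

```bash
python3 -m handwheel '[[0,0,0,0,1],[0,0,0,0,1],[0,0,-10,0,1],[0,0,-40,0,1],[0,0,-90,0,1],[0,0,-130,0,1],[50,0,-150,0,1],[90,0,-150,0,1]]'; python3 -m handwheel '[[40,0,0,0,1],[70,0,0,0,1],[70,0,0,0,1]]'; python3 -c "
from peg import *
a=snap('top'); b=snap('wrist','w9.png');c=snap('scene'); f=lambda im:cv2.resize(im,(400,300),interpolation=cv2.INTER_CUBIC)
cv2.imwrite('pics/t6.png',np.vstack([np.hstack([f(a['color'][140:260,120:280]),f(c['color'][90:165,340:440])]),np.hstack([f(b['color'][:,54:587]),f(c['color'])])]))
P=pts(c); hsv=cv2.cvtColor(c['color'],cv2.COLOR_BGR2HSV);H,S,V=[hsv[...,i].astype(int) for i in range(3)]
for n,cc in (('scene',c),('top',a)):
    P=pts(cc); hsv=cv2.cvtColor(cc['color'],cv2.COLOR_BGR2HSV);H,S,V=[hsv[...,i].astype(int) for i in range(3)]; W=P-O; s,q,y=W@A*1000,W@U*1000,W@Y*1000
    k=(cc['z_map']>0)&(np.abs(q-80)<45)&(np.abs(y)<45)&(s>70)
    for nm,m in (('pink',(H>160)&(S>140)),('red',(H<8)&(S>140)),('grey',S<60),('yellow',(H>21)&(H<35)&(S>130))):
        m=m&k
        if m.sum()>4: print(n,nm,m.sum(),[np.percentile(t[m],[3,50,97]).round(1).tolist() for t in (s,q,y)])
"
```

```text
clock: 15.6
tcp_pos: [0.4744, 0.1551, 0.2682]
orientation: [0.003, -0.156, 0.988, -0.0]
wrist_force: [-0.4, 0.1, -0.4]
finger_gap: 0.0857
grip_force: 0.0
clock: 15.9
tcp_pos: [0.4027, 0.1328, 0.2657]
orientation: [0.0, -0.155, 0.988, -0.0]
wrist_force: [0.7, -0.6, 0.2]
finger_gap: 0.0855
grip_force: 0.0
scene pink 271 [[88.2, 103.6, 108.7], [55.8, 93.9, 111.1], [-30.4, -16.0, 20.5]]
scene red 11 [[81.0, 85.8, 343.9], [71.1, 93.4, 115.0], [-29.2, -13.3, 1.1]]
scene grey 371 [[73.5, 356.3, 423.2], [64.1, 104.1, 124.3], [-43.7, -17.2, 44.3]]
top pink 583 [[93.0, 108.3, 111.9], [53.6, 88.2, 108.3], [-27.9, -5.5, 26.6]]
top red 28 [[91.5, 110.7, 121.2], [50.2, 91.2, 97.8], [-30.1, -1.9, 13.3]]
top grey 573 [[118.0, 379.9, 444.5], [77.5, 105.3, 123.5], [-42.8, -31.6, 5.5]]
```

View pics/t6.png

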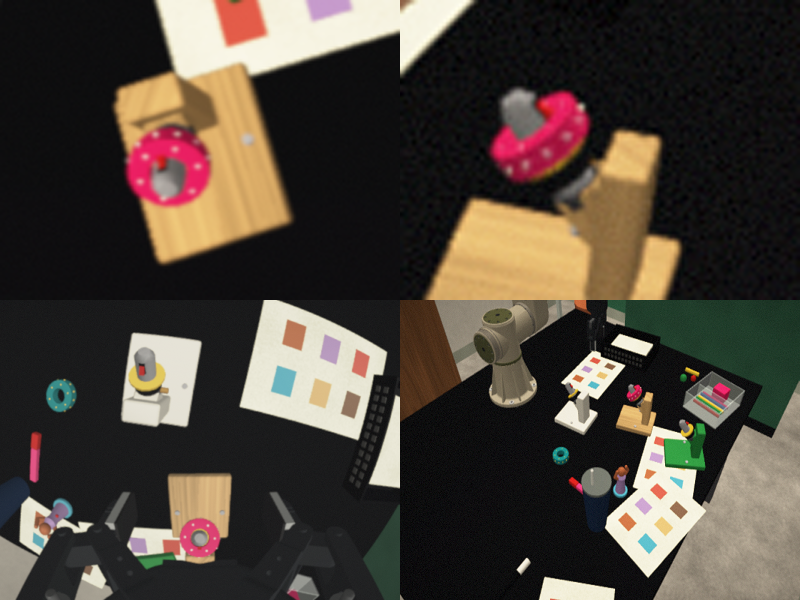

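Top-left shows the wheel seated with red at (160,160), and the bystanders are undisturbed. I'll take one closer wrist look to confirm the catch is fully out.

```bash
python3 -m handwheel '[[-40,0,0,0,1],[-80,0,20,0,1],[-110,0,50,0,1],[-110,0,60,0,1],[-110,0,60,0,1]]'; python3 -c "
from peg import *
c=snap('wrist'); 
hsv=cv2.cvtColor(c['color'],cv2.COLOR_BGR2HSV); H,S,V=[hsv[...,i].astype(int) for i in range(3)]
v,u=np.mgrid[:400,:640]; x=(u-c['cx'])/c['fx'];y=(v-c['cy'])/c['fy'];t=np.hypot(x,y)+1e-9; k=np.tan(t)/t; z=c['z_map']
W=np.stack([k*x*z,k*y*z,z],-1)@Rm(c).T+np.array(c['xyz'])-O
s,q,w=W@A*1000,W@U*1000,W@Y*1000
near=(z>0)&(s>60)&(s<145)&(np.abs(q-80)<40)&(np.abs(w)<40)
for n,mm in (('arm',near&(S<50)&(V>60)),('pink',near&(H>160)&(H<176)&(S>120)),('red',near&((H<6)|(H>=177))&(S>150))):
    print(n,mm.sum(),[np.percentile(t_[mm],[2,50,98]).round(1).tolist() for t_ in (s,q,w)] if mm.sum()>3 else '')
vv,uu=np.where(near&(H>150)&(S>120)); r0,c0=int(vv.mean()),int(uu.mean()); print(r0,c0)
cv2.imwrite('pics/t7.png',cv2.resize(c['color'][max(r0-50,0):r0+50,c0-66:c0+67],(798,600),interpolation=cv2.INTER_CUBIC))"
```

```text
clock: 16.55
tcp_pos: [0.5102, 0.1673, 0.2015]
orientation: [-0.003, -0.156, 0.988, -0.0]
wrist_force: [-1.2, 0.2, 0.0]
finger_gap: 0.0853
grip_force: 0.0
arm 894 [[98.0, 127.4, 131.4], [69.0, 81.1, 99.3], [-11.6, 1.0, 13.0]]
pink 3191 [[105.4, 107.0, 108.5], [51.5, 80.2, 106.7], [-26.2, 1.5, 28.4]]
red 57 [[108.1, 113.7, 117.5], [91.6, 93.8, 96.3], [-1.5, 0.8, 3.1]]
265 319
```

View pics/t7.png

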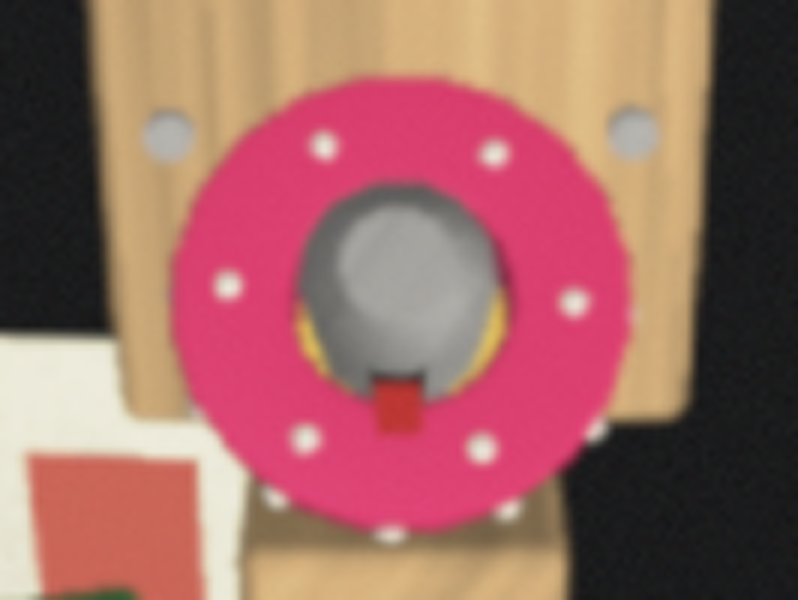

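Red at (400,405) stands in front of the pink face and beyond the bore. The face is 24 mm behind the tip, against an expected 23.5, so the wheel is latched. Handing in.

```bash
python3 -m handwheel '[[40,0,-40,0,1],[80,0,-60,0,1],[80,0,-60,0,1]]'; python3 -c "
from workcell import workorder
print(workorder.hand_in())"
```

```text
clock: 16.9
tcp_pos: [0.432, 0.1422, 0.2697]
orientation: [0.003, -0.156, 0.988, -0.0]
wrist_force: [-0.1, -0.4, 0.4]
finger_gap: 0.0858
grip_force: 0.0
the job is handed in; nothing more can be done
None
```

I hung the pink wheel on the wooden stand's arm with the red catch snapped out in front of it, released it and handed the job in at about 17 s, pushing no harder than about 12 N on the stand (wrist readings) and leaving the bystanders where they were; to tilt the wheel in the grip I first pressed it on the white lookalike stand's post, at about 15 N.

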